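# Height-check a drum cup with a spring-return gauge slide

## Robot

A 6-joint arm with a two-finger parallel gripper is mounted at the origin on a cart in front of the work surface, level with it; the furniture and walls round the work are solid. World frame = base frame: x ahead of the robot, y to its left, z up, the work surface at z = 0. Lengths are in m, angles in rad, forces in N, time in s.
With the tool pointing down it reaches from about 0.275 to 0.825 m from the base axis. Payload 4.9 kg.
Tool frame: the origin (TCP) lies midway between the tips of the shut fingers; the grasp point (between the pads) lies 19 mm behind it (grip_point_offset is the distance from the TCP to the grasp point, in m); z points along the fingers, y is the line along which they close (so a half turn about z gives the same grasp; the last joint's range is limited). The gripper opens to 85 mm and grips with 20 to 120 N. Pads are 22 mm wide; open, the fingers measure 114 mm over their backs; the gripper's body (76 mm by 85 mm) begins 54 mm behind the grasp point. The pads swing forward as they close: fully open they stand 13 mm farther back than shut.
Start: joints at [-1.447, 0.326, -0.193, 1.052, 0, 1.437], TCP at [0.14, -0.532, 0.231] pointing down, gripper open.
Joint ranges: [-2.65, 2.65], [-0.97, 1.79], [-1.3, 1.35], [-1.93, 2.1], [-1.47, 1.37], [-3.14, 3.14]. Speed limits (rad/s): [2.57, 2.57, 3.14, 3.14, 3.14, 3.14].

## Interface

Orientations are given as a rotation vector (axis times angle).
In Python, from cell import * gives the robot as it stands. Calls block until the motion is done:
- movep(position, orientation): joint-space move of the TCP to a pose.
- move_l(position, velocity=0.15, rot=None, until_force=None): straight line of the TCP; rot=None keeps the orientation; velocity is the mean speed in m/s. With until_force (N) it stops when the force on the tool has changed by that much, and returns True; else False.
- set_joints(angles): joint-space move.
- let_go() and grab(newtons=None): open the fingers fully, or close them until they stop; newtons is the grip in N (None keeps the last).
- sleep(seconds).
- ik(position, orientation): joint angles nearest the present ones, or None.
- get_state(): the state.
- grab_frame(name): name is "scene" or "top" or "wrist"; returns a dict with "img" (420x560x3 uint8, red, green, blue), "fx", "fy", "cx", "cy" (pixels), "k1" (the pictures are not rectified: a ray, as slopes to the right and down, at radius r is drawn at 1 + k1 r^2 times it, then the intrinsics apply), "cam_to_world" (4x4, takes a point from camera to world coordinates); the wrist camera has in their place "T_tool_cam" (4x4, takes a point from camera to tool coordinates, whose origin is the TCP and whose axes are the flange's). Camera axes: x right, y down, z forward; pixel columns grow to the right and rows downward; lengths in m; the calibration is good to about 2 mm. A picture is of the moment at which its call begins: read the wrist's pose just before it. There is no depth.
A pose or a line that the arm cannot do raises MotionError and nothing moves.
- sign_off(): hands the job in; it is judged then, once.
Trained networks look in the newest picture that a camera, given by its name, has taken for a name from the list of things; names that differ only in an ending like _2 or _b are one class to them, and where a whole thing is asked for, a point or a joint stands for the part that bears it (a point fixed in the world has none). Each returns a list of dicts, best first, with "score" (0 to 1); they miss things now and then, are a little off and sometimes report something else, mostly with a low value. They report only what shows in the picture. A call takes as long as a camera call. They do not tell look-alikes from the thing itself.
- spot_in(camera, name): "centre" ([column, row] in pixels, amid what is visible of it).
- silhouettes(camera, name): "mask" (420x560 bool, what is visible of it) and "centre" ([column, row] in pixels, amid what is visible of it).
- tip_of(camera, name): "centre" ([column, row] in pixels: a listed point, or the origin of a listed thing).
The state is a dict: "clock": time; "q": joint angles; "joint_velocities": joint speeds; "tau": joint torques, N m; "position": TCP position; "eef_rot": TCP orientation; "contact_force": force on the tool from outside, world axes, zero at the start; "wrist_torque": the same for the moment, N m; "finger_gap": opening from 0.0 (shut) to 1.0 (fully open); "grasp_force": force on a finger pad.
Only numpy, scipy, OpenCV 4.12 (cv2) and the standard library are available. Lean on these libraries where they do the work, as an engineer would, in place of code of your own. Each camera call takes 0.05 s, during which the arm holds its last target. There are 200 camera calls.

## Task

Seat the turned metal drum cup, open side up, fully home in the round pocket of the height-check fixture and let go of it. Then take the black grip of the blue spring-return gauge slide and pull it out until its yellow pointer stands at the red index clip, and keep it there: finish while still holding the slide at the clip, because it springs back if let go. Leave the bearing race, the gear and the glass jar where they are.

Things in the scene. Friction and masses are not known exactly. Their poses are not given: they have to be found in the camera images.
- cup_center (a point): Centre (17 mm above the underside) of the drum cup, a light-grey turned metal cup 34 mm high, 0.13 to 0.25 kg; z points out of its open side, up at the start (a brass-coloured disc closes its lower end). Wall 62 mm in diameter; a 70 mm flange runs round it from 14 to 20 mm above the underside; above it 14 mm of plain wall is left to grip. It starts right or left of the fixture.
- fixture: Height-check fixture fixed to the bench: grey metal plate 260 mm (x) by 190 mm (y) by 20 mm thick. Origin at the centre of its underside, z up. Its x axis runs along the slide, away from the robot (turned up to 0.3 rad); the slide is pulled out along -x. In its frame the pocket is at x -10, y -35 mm; the slide's grip post at home is at x -35, y +60 mm.
- pocket (a point): Centre of the pocket's floor, 8 mm above the bench; axes as the fixture's. Pocket 66 mm in diameter, chamfered, 12 mm deep; the cup has 2 mm play all round, and its flange then floats 2 mm above the plate. The gauge bar at home crosses 60 to 80 mm beyond the pocket's centre (+x), 46 to 56 mm above the bench: fingers have more room closing along the fixture's y.
- gauge_slide (a joint): Travel of the gauge slide in m: 0 home (spring holds it there), growing as it is pulled out toward the robot along the fixture's -x, at most 0.070. The spring pulls back with 4 N at home and 100 N/m more, about 10 N at 0.06. The slide carries the gauge bar, which passes 4 mm above a cup that is fully home but strikes one that is not.
- handle (a point): Middle of the upright black grip post on the gauge slide, 18 mm in diameter and 40 mm high, on the vertical axis of the post and 64 mm above the bench (post from 44 to 84 mm above the bench); moves with the slide; axes as the fixture's. Grip it from above at any yaw; the slide's blue body, 34 mm wide, is under it.
- pointer (a point): Tip of the yellow pointer on the left (+y) side of the gauge slide, 33 mm above the bench; moves with the slide; axes as the fixture's.
- index_mark (a point): Top middle of the small red index clip (4 mm thick along x) on the white scale strip beside the rail, 30 mm above the bench; fixed; axes as the fixture's. The pointer is at the mark when its x along the fixture equals that of the clip; the clip stands 42 to 58 mm from the pointer's home position.
- drum_cup: The drum cup itself; origin at the centre of its underside, z out of its open side.
- race_center (a point): Centre of the bearing race, a flat steel ring 72 mm in diameter, 18 mm high, lying loose on the bench; leave it alone.
- gear_center (a point): Centre of the gear, a flat grey toothed wheel 68 mm in diameter, 14 mm high, lying loose on the bench; leave it alone.
- jar_center (a point): Centre of the glass jar with a grey lid, 62 mm in diameter, 86 mm high, standing loose to the left behind; leave it alone.
Mind the look-alikes: they are no part of the job. Of the things that look like the drum_cup, the smallest one is meant.

How it is judged:
On the way, in this order (a step that is already met when the one before it is completed fails the run):
1. the cup is fully home in the pocket, open side up, and let go, with the gauge slide still home (horizontal distance between cup_center and pocket below 0.005 m and z of cup_center in the frame of pocket between 0.0135 and 0.0205 m and angle between cup_center's own z axis and vertical below 0.08 rad and contact force between the fingers and drum_cup below 0.1 N and value of joint gauge_slide below 0.008 m), for 0.2 s.
2. the slide is held by the fingers with its pointer at the red clip, over the seated cup (horizontal distance between cup_center and pocket below 0.005 m and z of cup_center in the frame of pocket between 0.0135 and 0.0205 m and angle between cup_center's own z axis and vertical below 0.08 rad and contact force between the fingers and drum_cup below 0.1 N and x of pointer in the frame of index_mark between -0.005 and 0.005 m and velocity of joint gauge_slide between -0.01 and 0.01 m/s and contact force between the fingers and gauge_slide above 3 N and contact force between gauge_slide and drum_cup below 0.3 N), for 0.3 s.
At the end, for the whole second after the job is handed in: The cup stands on the pocket's floor (within 3.5 mm), its axis within 5 mm of the pocket's and within 0.08 rad of upright, open side up, untouched by fingers and gauge bar; the fingers hold the gauge slide (contact force over 3 N) at rest with the pointer within 5 mm of the red clip along the slide (all of step 2); the arm keeps its last pose, push and grip.
It fails at once if the bearing race is moved by more than 20 mm (distance of race_center from where it was at the start of the episode above 0.02 m).
It fails at once if the gear is moved by more than 20 mm (distance of gear_center from where it was at the start of the episode above 0.02 m).
It fails at once if the glass jar is moved by more than 20 mm (distance of jar_center from where it was at the start of the episode above 0.02 m).
It also fails if it takes over 64 s, if anything falls off the work surface, if the arm or the gripper's body presses on something with over 40 N, if the wrist force passes 120 N, or if a joint passes its speed limit or range.

## Working session

There is one attempt and no reset: what is moved stays moved. The work goes in short steps, each a Python script; the robot and the scene stay as the last script left them, time stands still between calls to the robot, and variables do not carry over. Pictures are saved under pics/ and viewed, at most 10 in all, crops included, and the job is handed in when it is done.

```bash
mkdir -p pics; ls
cat > h.py <<'E'
from cell import *
import numpy as np, cv2
from scipy.spatial.transform import Rotation as R
def shot(cam,fn=None):
    st=get_state(); f=grab_frame(cam)
    if 'cam_to_world' in f: T=np.array(f['cam_to_world'])
    else:
        W=np.eye(4);W[:3,:3]=R.from_rotvec(st['eef_rot']).as_matrix();W[:3,3]=st['position']
        T=W@np.array(f['T_tool_cam'])
    f['T']=T
    if fn: cv2.imwrite('pics/'+fn,cv2.cvtColor(np.asarray(f['img']),cv2.COLOR_RGB2BGR))
    return f
def p2w(f,px,z):
    d=np.array([(px[0]-f['cx'])/f['fx'],(px[1]-f['cy'])/f['fy']]);u=d.copy()
    for _ in range(20): u=d/(1+f['k1']*(u@u))
    r=f['T'][:3,:3]@np.array([u[0],u[1],1]);o=f['T'][:3,3]
    return o+r*(z-o[2])/r[2]
def w2p(f,p):
    c=np.linalg.inv(f['T'])@np.append(p,1);u=c[:2]/c[2];u=u*(1+f['k1']*(u@u))
    return np.array([u[0]*f['fx']+f['cx'],u[1]*f['fy']+f['cy']])
def down(yaw): # tool y axis (closing line) at angle yaw in world xy
    c,s=np.cos(yaw),np.sin(yaw)
    y=np.array([c,s,0]);z=np.array([0,0,-1.]);x=np.cross(y,z)
    return R.from_matrix(np.c_[x,y,z]).as_rotvec()
E
python3 - <<'E'
from h import *
s=get_state();print(s['eef_rot'],s['clock'])
Z=dict(cup_center=.017,drum_cup=0,fixture=0,pocket=.008,handle=.064,pointer=.033,index_mark=.03,race_center=.009,gear_center=.007,jar_center=.043)
for c in('top','scene'):
    f=shot(c,c+'.png')
    for n,z in Z.items():
        for d in tip_of(c,n): print(c,n,round(d['score'],2),np.round(d['centre']),p2w(f,d['centre'],z)[:2].round(4))
E
```

```text
pics
[-3.11378426e+00 -4.03581632e-01 -1.92429073e-05] 0.0
top cup_center 0.95 [291. 246.] [0.4007 0.0218]
top cup_center 0.91 [224. 248.] [0.3893 0.2419]
top cup_center 0.79 [185. 227.] [0.4556 0.3732]
top drum_cup 0.85 [188. 220.] [0.4815 0.369 ]
top drum_cup 0.75 [288. 250.] [0.3892 0.0337]
top drum_cup 0.61 [217. 252.] [0.376  0.2657]
top fixture 0.79 [245. 190.] [0.5911 0.1845]
top pocket 0.78 [254. 190.] [0.5881 0.1534]
top handle 0.85 [218. 191.] [0.5687 0.2636]
top pointer 0.75 [217. 179.] [0.6184 0.2758]
top race_center 0.54 [337. 222.] [ 0.4863 -0.1285]
top gear_center 0.7 [403. 229.] [ 0.4697 -0.3472]
top jar_center 0.75 [176. 181.] [0.6038 0.4114]
scene cup_center 0.78 [190. 220.] [0.3879 0.2595]
scene cup_center 0.71 [254. 240.] [0.4009 0.0359]
scene drum_cup 0.65 [254. 248.] [0.3926 0.0292]
scene drum_cup 0.55 [192. 226.] [0.3844 0.2522]
scene drum_cup 0.33 [257. 203.] [0.6069 0.1839]
scene fixture 0.92 [255. 204.] [0.6003 0.1863]
scene fixture 0.35 [233. 184.] [0.6779 0.3381]
scene pocket 0.82 [263. 205.] [0.5944 0.1501]
scene handle 0.65 [232. 182.] [0.5767 0.2548]
scene pointer 0.57 [233. 186.] [0.6111 0.2827]
scene pointer 0.18 [398. 278.] [ 0.4351 -0.3573]
scene race_center 0.53 [323. 243.] [ 0.5037 -0.1179]
scene gear_center 0.67 [402. 279.] [ 0.4703 -0.3534]
scene gear_center 0.59 [238. 183.] [0.6786 0.3185]
scene jar_center 0.38 [265. 205.] [0.5418 0.1037]
```

View pics/top.png

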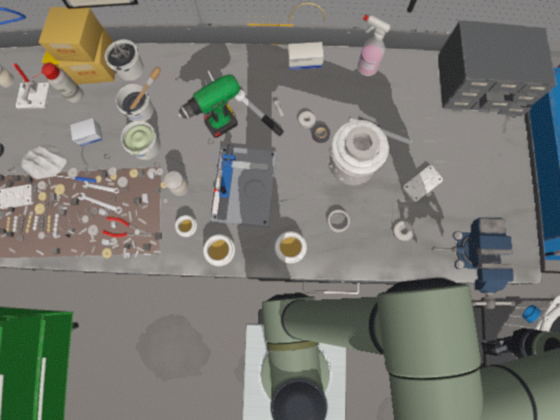

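View pics/scene.png

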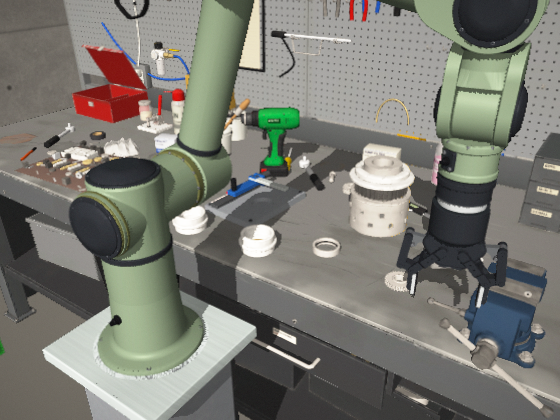

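The top view shows three cups at (291,246), (219,249) and (186,226). The last is about 21 px across, which is about 70 mm, so it is the small one. The fixture is around (245,185), with the jar at (176,181). Next I'll look from above with the wrist camera.

Run:
```python
from h import *
Z=dict(cup_center=.017,drum_cup=0,fixture=0,pocket=.008,handle=.064,pointer=.033,index_mark=.03,jar_center=.043)
s=get_state();p=np.array(s['position']);p[2]=.38
try: move_l(p,.3)
except Exception as e: print(e)
yaw=np.pi/2-.1
cands=[yaw,yaw-np.pi]
def go(pos):
    best=None
    for y in cands:
        q=ik(pos,down(y))
        if q is not None and (best is None or abs(q[5])<best[0]): best=(abs(q[5]),y)
    print('yaw',best); movep(pos,down(best[1]))
for i,pos in enumerate([[.50,.18,.36],[.45,.34,.30]]):
    go(pos); sleep(.3)
    f=shot('wrist',f'w{i}.png')
    print(f['T'][:3,3].round(3),f['T'][:3,2].round(3))
    for n,z in Z.items():
        for d in tip_of('wrist',n): print(n,round(d['score'],2),np.round(d['centre']),p2w(f,d['centre'],z)[:2].round(4))
s=get_state();print(s['clock'],s['q'])
```

```text
yaw (np.float64(0.3066103102539346), 1.4707963267948965)
[0.418 0.187 0.503] [ 0.323 -0.034 -0.946]
cup_center 0.96 [330.  53.] [0.3811 0.2565]
cup_center 0.79 [417. 109.] [0.4635 0.3703]
cup_center 0.72 [153.  86.] [0.3978 0.0209]
drum_cup 0.72 [414. 108.] [0.4622 0.3719]
drum_cup 0.68 [325.  57.] [0.3845 0.2514]
drum_cup 0.6 [158.  85.] [0.3969 0.0218]
drum_cup 0.42 [330. 205.] [0.5937 0.2469]
fixture 0.91 [291. 218.] [0.6082 0.1859]
fixture 0.3 [414. 105.] [0.4588 0.3711]
pocket 0.75 [266. 210.] [0.5889 0.149 ]
pocket 0.25 [448. 205.] [0.6091 0.4235]
handle 0.6 [333. 202.] [0.5672 0.2434]
pointer 0.83 [351. 232.] [0.6269 0.2714]
index_mark 0.5 [352. 200.] [0.5791 0.2751]
jar_center 0.87 [449. 205.] [0.596  0.4086]
jar_center 0.42 [331. 203.] [0.5765 0.2436]
yaw (np.float64(0.616178321745191), 1.4707963267948965)
[0.368 0.346 0.443] [ 0.324 -0.034 -0.945]
cup_center 0.8 [ 13. 146.] [0.4019 0.0125]
cup_center 0.71 [309. 163.] [0.4602 0.3744]
cup_center 0.57 [201. 113.] [0.3865 0.2511]
drum_cup 0.96 [304. 160.] [0.4598 0.3694]
drum_cup 0.96 [205. 110.] [0.3845 0.2526]
drum_cup 0.63 [ 33. 143.] [0.4015 0.0266]
fixture 0.61 [183. 270.] [0.6011 0.1835]
pocket 0.84 [157. 268.] [0.5897 0.1497]
handle 0.92 [215. 270.] [0.5718 0.2459]
handle 0.24 [306. 159.] [0.445  0.3689]
pointer 0.83 [243. 292.] [0.6265 0.2696]
index_mark 0.55 [244. 262.] [0.5816 0.2775]
6.7917 [ 5.16207217e-01  3.18513437e-01 -2.75128416e-02  1.22486459e+00
 -2.89767427e-05  6.16167359e-01]
```

View pics/w0.png

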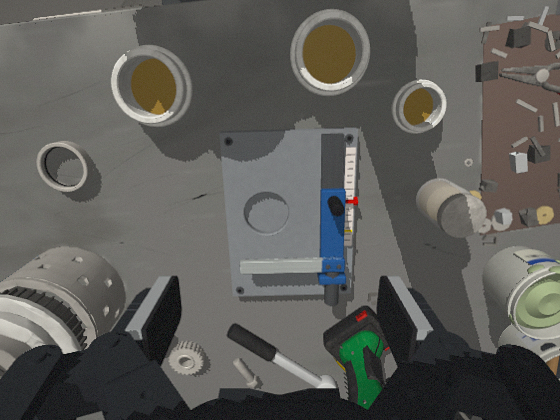

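View pics/w1.png

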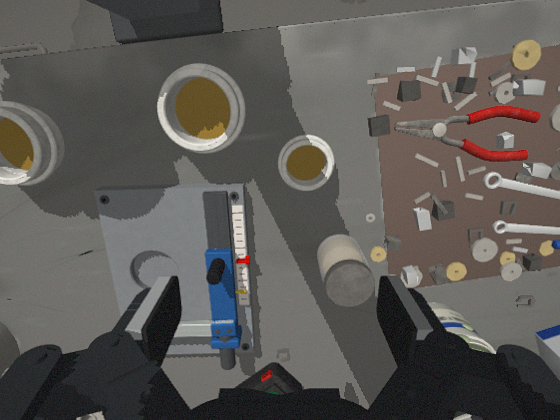

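The wrist views show the small cup at (306,163) in w1. The pocket is at (266,212) in w0, with plate corners at (222,133), (357,129) and (233,297). The red clip is at (351,201) and the pointer near (350,232). I'll measure the plate's yaw, then take a close look at the cup and the fixture.

```bash
cat >> h.py <<'E'
from scipy.optimize import minimize
def cyl(f,x,y,z0,parts):
    P=[w2p(f,[x+r*np.cos(a),y+r*np.sin(a),z0+z]) for r,z in parts for a in np.linspace(0,6.28,40)]
    return cv2.convexHull((np.array(P)).astype(np.float32))
CUP=[(.031,0),(.035,.014),(.035,.020),(.031,.034)]
def fitcup(f,mask,x0,z0=0.):
    def cost(p):
        m=np.zeros((1680,2240),np.uint8);cv2.fillPoly(m,[np.int32(cyl(f,p[0],p[1],z0,CUP)*4+2)],1)
        return np.abs(cv2.resize(m.astype(np.float32),(560,420),interpolation=cv2.INTER_AREA)-mask).sum()
    r=minimize(cost,x0,method='Nelder-Mead',options=dict(initial_simplex=[x0,[x0[0]+.006,x0[1]],[x0[0],x0[1]+.006]],xatol=2e-4))
    return r.x,r.fun,mask.sum()
E
python3 - <<'E'
from h import *
def px(f,n):
    d=tip_of('wrist',n)
    return [(round(e['score'],2),np.round(e['centre'],1)) for e in d[:2]]
yaw=np.pi/2-.1
# close look at fixture (pose chosen so camera, 82 mm behind, looks at it)
movep([.50,.18,.30],down(yaw)); sleep(.3)
f=shot('wrist','w2.png')
import pickle;pickle.dump({k:f[k] for k in('fx','fy','cx','cy','k1','T','img')},open('f2.pkl','wb'))
for n,z in dict(pocket=.008,handle=.064,pointer=.033,index_mark=.03).items():
    for d in tip_of('wrist',n): print(n,round(d['score'],2),p2w(f,d['centre'],z)[:2].round(4))
movep([.455,.37,.20],down(yaw)); sleep(.3)
f=shot('wrist','w3.png')
for m in silhouettes('wrist','drum_cup'):
    w=p2w(f,m['centre'],.02)[:2]; print(m['score'],w, fitcup(f,m['mask'].astype(float),w))
print(get_state()['clock'])
E
```

```text
pocket 0.85 [0.5921 0.1512]
pocket 0.52 [0.4609 0.3753]
handle 0.63 [0.5717 0.2444]
pointer 0.68 [0.6298 0.2713]
index_mark 0.53 [0.5809 0.275 ]
index_mark 0.41 [ 0.4826 -0.1142]
0.59 [0.38048304 0.24901619] (array([0.36595701, 0.25070218]), np.float64(5867.625), np.float64(11296.0))
0.56 [0.45856546 0.37090371] (array([0.45957231, 0.36954019]), np.float64(111.8125), np.float64(4077.0))
9.3333
```

View pics/w2.png

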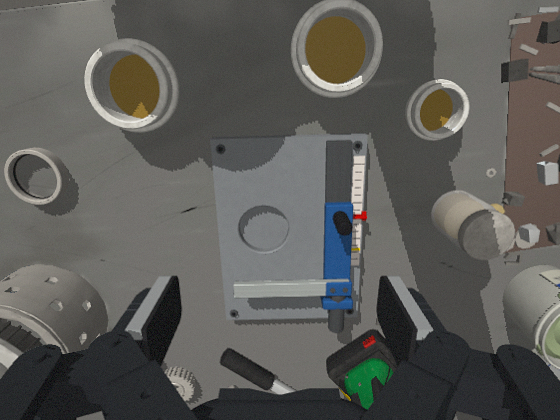

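The w2 view shows the pocket rim centred near (264,228), plate corners near (213,136), (368,134), (227,324) and (357,319), and the grip top at (341,216). The cup fit is sharp, with a residual of 112 out of 4077 px. I'll fit the plate and pocket, then grasp.

Run:
```python
from h import *
import pickle
f=pickle.load(open('f2.pkl','rb'))
C={k:p2w(f,v,.02)[:2] for k,v in dict(nl=(213,136),nr=(368,134),fl=(227,324),fr=(357,319)).items()}
print({k:v.round(3) for k,v in C.items()})
for a,b in(('nl','fl'),('nr','fr')): d=C[b]-C[a];print('x dir',np.arctan2(d[1],d[0]),np.hypot(*d))
for a,b in(('nl','nr'),('fl','fr')): d=C[b]-C[a];print('y dir',np.arctan2(d[1],d[0])-np.pi/2,np.hypot(*d))
print('ctr',np.mean(list(C.values()),0))
# pocket rim fit: maximise gradient along projected circle at z=.02 (chamfered)
g=cv2.cvtColor(np.asarray(f['img']),cv2.COLOR_RGB2GRAY).astype(np.float32)
G=np.hypot(cv2.Sobel(g,-1,1,0),cv2.Sobel(g,-1,0,1));G=cv2.GaussianBlur(np.minimum(G,120),(0,0),1)
best=[]
for r in(.033,.034):
  for x in np.arange(.578,.604,.001):
    for y in np.arange(.138,.164,.001):
      P=np.array([w2p(f,[x+r*np.cos(a),y+r*np.sin(a),.02]) for a in np.linspace(0,6.28,40)],np.float32)
      best.append((cv2.remap(G,P[:,:1],P[:,1:],1).mean(),r,x,y))
best.sort(reverse=True);print(np.round(best[:6],4))
# grasp
yaw=np.pi/2-.1;x,y=.4596,.3695
move_l([x,y,.10],.2,rot=down(yaw))
print(move_l([x,y,.0165],.08,until_force=8))
grab(40);s=get_state();print(s['finger_gap'],s['grasp_force'],s['position'],s['contact_force'],s['clock'])
```

```text
{'nl': array([0.464, 0.103]), 'nr': array([0.48 , 0.289]), 'fl': array([0.734, 0.08 ]), 'fr': array([0.744, 0.269])}
x dir -0.0853637403497417 0.2710430269353951
x dir -0.07546058915231732 0.2647877728076724
y dir -0.08604007090052579 0.18660885581853173
y dir -0.05291729503317666 0.18933065587297448
ctr [0.60513347 0.18561183]
[[8.10947e+01 3.30000e-02 5.89000e-01 1.50000e-01]
 [7.95435e+01 3.30000e-02 5.89000e-01 1.49000e-01]
 [7.85368e+01 3.30000e-02 5.90000e-01 1.50000e-01]
 [7.73424e+01 3.30000e-02 5.90000e-01 1.49000e-01]
 [7.62285e+01 3.30000e-02 5.89000e-01 1.51000e-01]
 [7.62077e+01 3.40000e-02 5.90000e-01 1.50000e-01]]
False
0.6915562134156514 42.73811354399186 [0.46005196 0.36999516 0.01761438] [-0.79955347 -0.46374263  5.42959331] 11.5417
```

Run:
```python
from h import *
yaw=np.pi/2-.08
p=get_state()['position']
move_l([p[0],p[1],.17],.15)
print(get_state()['finger_gap'],get_state()['contact_force'])
move_l([.589,.150,.17],.2,rot=down(yaw))
move_l([.589,.150,.075],.12); sleep(.3)
f=shot('wrist','w4.png')
for m in silhouettes('wrist','drum_cup')[:2]:
    w=p2w(f,m['centre'],.075)[:2]; print(m['score'],w, fitcup(f,m['mask'].astype(float),w,.0574))
s=get_state();print(s['position'],s['finger_gap'],s['grasp_force'],s['clock'])
r=move_l([.589,.150,.0240],.03,until_force=6)
s=get_state();print(r,s['position'],s['contact_force'],s['finger_gap'],s['clock'])
f=shot('wrist','w5.png')
```

```text
0.6914434042162463 [-0.70664746 -0.18751634 -2.22091378]
0.76 [0.59114982 0.14887348] (array([0.58966993, 0.14855161]), np.float64(800.8125), np.float64(17592.0))
[0.58916912 0.15002764 0.07532326] 0.6928870908361184 43.200413957325736 15.4833
True [0.58920545 0.15014986 0.02566401] [-0.08474901 -1.2532309   5.42230966] 0.6877664845395681 17.0083
```

View pics/w5.png

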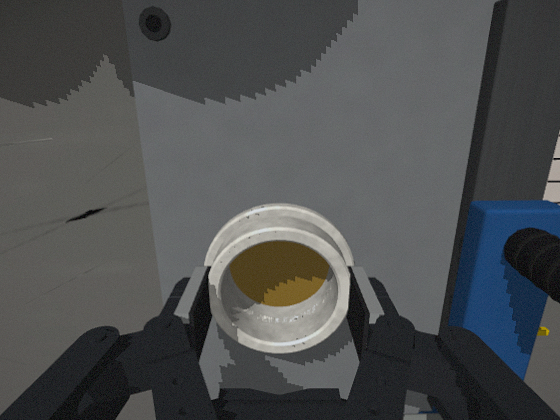

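The cup stopped at TCP z 0.0257, where 0.0256 was predicted, so it is on the pocket floor. Next I'll release it, check it and look at the slide.

Run:
```python
from h import *
let_go(); sleep(.3)
p=get_state()['position']
move_l([p[0],p[1],.16],.12)
yaw=-.08
ops=[(abs(q[5]),y) for y in(yaw,yaw+np.pi) if (q:=ik([.572,.246,.16],down(y))) is not None];print(ops)
y=min(ops)[1]
movep([.50,.20,.25],down(np.pi/2-.08)); sleep(.3)
f=shot('wrist','w6.png')
for m in silhouettes('wrist','drum_cup'):
    w=p2w(f,m['centre'],.025)[:2]; print(m['score'],w)
    if abs(w[0]-.59)<.03: print(fitcup(f,m['mask'].astype(float),w,.008))
for n,z in dict(handle=.064,pointer=.033,index_mark=.03).items():
    for d in tip_of('wrist',n): print(n,round(d['score'],2),np.round(d['centre']),p2w(f,d['centre'],z)[:2].round(4))
h=cv2.cvtColor(np.asarray(f['img']),cv2.COLOR_RGB2HSV).astype(int)
ok=(h[...,1]>140)&(h[...,2]>90)
for n,m,z in(('red',ok&((h[...,0]<8)|(h[...,0]>172)),.029),('yel',ok&(abs(h[...,0]-27)<7),.033)):
    k,_,st,ce=cv2.connectedComponentsWithStats(m.astype(np.uint8))
    for i in range(1,k):
        if st[i,4]>8: print(n,st[i],p2w(f,ce[i],z)[:2].round(4))
print(get_state()['clock'])
i=cv2.imread('pics/w6.png');cv2.imwrite('pics/w6c.png',cv2.resize(i[120:330,200:460],None,fx=2.8,fy=2.8))
```

```text
[(np.float64(1.9384730139990234), -0.08), (np.float64(1.2031196395907695), 3.061592653589793)]
0.93 [0.59256019 0.15009111]
(array([0.5895933, 0.1481382]), np.float64(87.9375), np.float64(2825.0))
0.83 [0.39694837 0.02092437]
0.68 [0.38205113 0.25181233]
pointer 0.87 [349. 271.] [0.6249 0.2699]
index_mark 0.29 [246. 243.] [0.581  0.1532]
red [345 228  16  12 112] [0.5802 0.2759]
red [354 364  15  14 112] [0.7778 0.2841]
yel [ 293   10   68   75 1983] [0.3856 0.2538]
yel [328  10   6   5  10] [0.3549 0.2572]
yel [304  18   5   3  10] [0.3587 0.2345]
yel [297  21  10  12  45] [0.3645 0.2303]
yel [295  30   7   6  14] [0.3695 0.226 ]
yel [  72   49   52   71 1562] [0.3996 0.0282]
yel [224 235  39  27 470] [0.5857 0.1497]
yel [343 270  10   3  28] [0.6246 0.2674]
20.175
```

View pics/w6c.png

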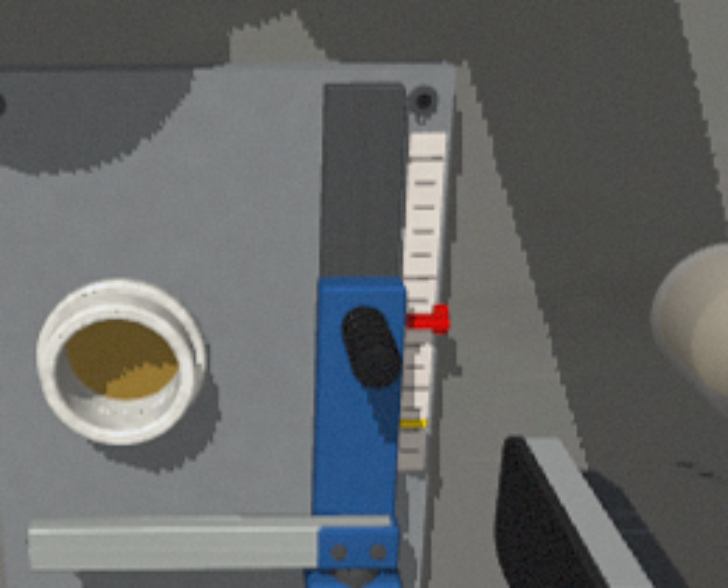

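The cup is seated with its fitted centre within 2 mm of the pocket. The pointer is at row 271 and the clip at row 234, so the travel is about 45 mm. Next I'll grip the post, pull and check.

Run:
```python
from h import *
rot=down(3.0616)
hx,hy=.5715,.2462
move_l([hx,hy,.25],.25) if False else movep([hx,hy,.17],rot)
print(move_l([hx,hy,.051],.1,until_force=8))
grab(60); s=get_state();print(s['position'],s['finger_gap'],s['grasp_force'],s['contact_force'])
d=np.array([-np.cos(.08),np.sin(.08),0])
p=np.array(s['position']);p[2]=.051
move_l(p+.045*d,.04); sleep(.4)
s=get_state();print(s['position'],s['finger_gap'],s['grasp_force'],s['contact_force'],s['clock'])
f=shot('wrist','w7.png')
for n,z in dict(handle=.064,pointer=.033,index_mark=.03).items():
    for e in tip_of('wrist',n): print(n,round(e['score'],2),np.round(e['centre']),p2w(f,e['centre'],z)[:2].round(4))
```

```text
False
[0.57172013 0.24619582 0.05127463] 0.18972999995198425 58.43230605125427 [-0.42015215 -0.6843668   1.61622888]
[0.52945115 0.24927679 0.05132863] 0.1937846543548748 58.51030111312866 [ 7.19150643 -2.14971209 -2.90798536] 25.1833
handle 0.64 [276. 297.] [0.5315 0.2501]
index_mark 0.63 [190. 308.] [0.5824 0.2758]
```

View pics/w7.png

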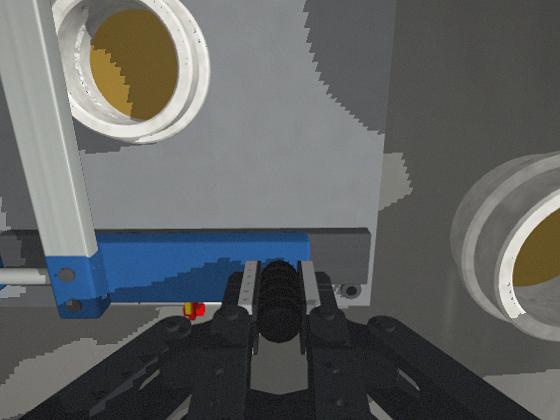

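Pulled 42 mm: the yellow pointer is at about (187,309) and the red clip at about (199,309), so the pointer is still slightly short. I'll measure the gap.

```bash
cat > m.py <<'E'
from h import *
def meas(fn):
    f=shot('wrist',fn);h=cv2.cvtColor(np.asarray(f['img']),cv2.COLOR_RGB2HSV).astype(int)
    ok=(h[...,1]>140)&(h[...,2]>70);ok[:290]=0;ok[330:]=0;ok[:,:150]=0;ok[:,235:]=0
    out={}
    for n,m,z in(('red',ok&((h[...,0]<9)|(h[...,0]>170)),.03),('yel',ok&(abs(h[...,0]-27)<8),.033)):
        r,c=np.nonzero(m)
        if len(c)==0: print(n,'none');continue
        w=[p2w(f,(x,np.median(r)),z)[0] for x in(c.min()-.5,np.median(c),c.max()+.5)]
        print(n,len(c),c.min(),c.max(),r.min(),r.max(),np.round(w,4))
    i=cv2.imread('pics/'+fn);cv2.imwrite('pics/c'+fn,cv2.resize(i[285:335,150:250],None,fx=7,fy=7))
E
python3 -c "
from m import *
meas('w8.png')"
```

```text
red 204 183 204 303 319 [0.5868 0.5793 0.5745]
yel 69 185 191 302 313 [0.5843 0.5824 0.5804]
```

View pics/cw8.png

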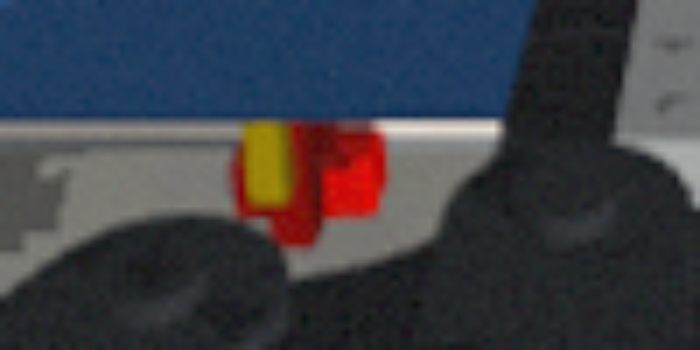

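The pointer already overlaps the clip's top. My estimates put it between 2 mm past and 2 mm short, and since the clip stands at least 42 mm from home, it can't be meaningfully past. I'll pull 1 mm more, check the hold and the cup, and hand in.

Run:
```python
from m import *
d=np.array([-np.cos(.08),np.sin(.08),0])
p=np.array([.57172,.2462,.051])
move_l(p+.046*d,.02); sleep(.8)
s=get_state();print(s['position'],s['grasp_force'],s['contact_force'],np.abs(s['joint_velocities']).max(),s['clock'])
meas('w9.png')
print(sign_off())
```

```text
[0.52855094 0.24931985 0.05130552] 58.62822353839874 [ 7.39215848 -1.90116327 -2.95069009] 0.0021880186463401345 26.4833
red 200 182 203 303 319 [0.5866 0.579  0.5743]
yel 67 185 191 302 313 [0.5834 0.5815 0.5796]
the job is handed in; nothing more can be done
None
```

The job is handed in at about 26.5 s. The drum cup is seated in the pocket and released, and the gripper is still holding the slide with its pointer at the red clip, to within about 2 mm by my measurements; `sign_off()` returned no verdict.

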